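# Tip the carton down into its taped frame

### The arm

A 7-joint arm with a two-finger parallel gripper is mounted at the origin on a cart in front of the work surface, level with it; the furniture and walls round the work are solid. World frame = base frame: x ahead of the robot, y to its left, z up, the work surface at z = 0. Lengths are in m, angles in rad, forces in N, time in s.
With the tool pointing down it reaches from about 0.4 to 0.875 m from the base axis. Payload 19.3 kg.
Tool frame: the origin (TCP) lies at the very end of the fingers, on their centre line; the grasp point (between the pads) lies 19 mm behind it; z points along the fingers, y is the direction in which the jaws open and shut (so a half turn about z gives the same grasp; the last joint's range is limited). The gripper opens to 85 mm and grips with 20 to 120 N. Pads are 22 mm wide; open, the fingers measure 114 mm over their backs; the gripper's body (76 mm by 85 mm) begins 54 mm behind the grasp point. The pads swing forward as they close: fully open they stand 13 mm farther back than shut.
Start: joints at [-1.27, 0.521, -0.036, 1.599, 0.021, 1.021, -0.113], TCP at [0.226, 0.583, 0.231] pointing down, gripper open.
Joint ranges: [-2.91, 2.91], [-0.3, 2.13], [-1.5, 1.42], [0.17, 2.43], [-1.26, 4.41], [0.16, 1.93], [-2.52, 2.52]. Speed limits (rad/s): [1.89, 1.89, 2.39, 2.39, 3.01, 3.01, 3.01].

### API

Orientations are given as [roll, pitch, yaw] about the fixed x, y, z axes, in that order (R = Rz(yaw) Ry(pitch) Rx(roll)).
In Python, from workcell import telemetry, imaging, ticket gives the robot as it stands.
- The arm moves only by the tool carry_out, never from a script. Its argument "series" is a list of rows, each a list of 7 numbers: the shift along the tool's x, y, z in m, then the turn, a rotation vector about the tool's x, y, z in rad, then the closure in counts, from 0 (fully open) to 255 (shut). In form: [[tx, ty, tz, ax, ay, az, jaw], ...]. A call has 1 to 10 rows; each row is the pose to reach, as a shift and turn from the pose commanded when the call began, along the tool's axes at that moment; what a row does not reach only later rows make up. A row lasts 1/8 s, in which the tool goes at most 62.5 mm and 10.7 degrees, less where a joint would pass 70% of its speed; a pose out of reach is approached as far as the arm can. A call with a gripper value outside its range is refused whole. The fingers move at their own pace and stop on an object; "force" is the grip in N (left out, the last holds). Time passes only in rows, so rows that repeat a pose let the fingers close. It gives the time, the measured TCP pose, the force and the opening at its end, in the units of the state.
- telemetry.observe(): the state, without advancing time (a new reading comes with each control period).
- imaging.grab_frame(name): name is "side" or "top" or "wrist"; returns (picture, depth): 480x640x3 uint8, blue, green, red; 480x640 float32, m along the optical axis (not along the pixel's ray), 0 where there is no reading.
- imaging.camera_info(name): a dict with "mtx" (3x3 intrinsics, pixels), "dist_coeffs" ([k1, k2, p1, p2, k3] as OpenCV has them; the pictures are not rectified), "extrinsics" (4x4, takes a point from camera to world coordinates); the wrist camera has in their place "hand_eye" (4x4, takes a point from camera to tool coordinates, whose origin is the TCP and whose axes are the flange's). Camera axes: x right, y down, z forward; pixel columns grow to the right and rows downward; lengths in m; the calibration is good to about 2 mm. A picture is of the moment at which its call begins: read the wrist's pose just before it. camera_info takes no time and is no camera call.
- ticket.job_done(): hands the job in, once; it reports no verdict.
The state is a dict: "clock": time; "qpos": joint angles; "qd": joint speeds; "joint_efforts": joint torques, N m; "position": TCP position; "tool_rot": TCP orientation; "force": force on the tool from outside, world axes, zero at the start; "moment": the same for the moment, N m; "grip_width": finger opening in m.
Only numpy, scipy, OpenCV 4.12 (cv2) and the standard library are available. Lean on these libraries where they do the work, as an engineer would, in place of code of your own. Each camera call takes 0.05 s, during which the arm holds its last target.

### The job

On the grey packing mat, tip over the standing orange carton where it stands: push it lightly near the top with the fingers, so that it pivots over its bottom edge and lands flat, white label up, inside a yellow taped frame (lying on the tape is fine, sticking out beyond it is not). Do not grip or lift it, and leave the green carton standing and the other things where they are.

Things in the scene. Friction and masses are not known exactly. Their poses are not given: they have to be found in the camera images.
- mat: fixed grey packing mat, 232 (x) by 256 (y) by 3 mm thick, lying on the table; origin at the centre of its underside, z up, x away from the robot across the mat. Two frames of yellow tape (12 mm wide, flat) lie on it side by side in y and share the middle tape.
- frame_left (a point): centre of the taped frame on the mat's +y side, on the mat's top; axes as the mat's. The frame measures 158 (x) by 100 (y) mm inside the tape, 182 by 124 mm over the tape.
- frame_right (a point): the same for the frame on the mat's -y side
- orange_carton: closed carton with orange sleeve and top, 42 deep (x), 60 wide (y), 125 mm high (z), 0.10 to 0.20 kg; origin at the centre of its underside. It stands on the mat across the near (-x) tape of one frame, its x axis along the frame within 0.06 rad. White label on its -x face: it must fall towards +x. Tipped without sliding it lands inside the frame; it goes over by itself beyond a lean of 0.33 rad.
- orange_foot (a point): middle of the carton's lower +x edge, the edge over which it tips
- orange_head (a point): middle of the carton's upper +x edge, 125 mm above orange_foot while it stands
- green_carton: carton of the same size and shape with a green sleeve and top, standing beside the orange one at the other frame, about 52 mm between the two; which of the two stands left varies. It must be left standing. Origin at the centre of its underside.
- cream_tub: white lidded cream tub, 145 mm across, 83 mm high; loose, to be left alone; origin at the centre of its underside
- shaker_a: spice shaker with black cap, 45 mm across, 105 mm high; loose, to be left alone; origin at the centre of its underside
- timer: round white kitchen timer, 62 mm across, 42 mm high; loose, to be left alone; origin at the centre of its underside
Things that resemble listed ones, but are neither listed nor needed, are in the scene too. What is shaped like the orange_carton but purple is not meant.

How it is judged:
By the outcome, as a careful person would: the job done as asked, in the order asked, and still so for the second after the job is handed in, with the robot touching nothing.
It also fails if it takes over 29 s, if anything falls off the work surface, if the arm or the gripper's body presses on something with over 40 N, if the wrist force passes 120 N, or if a joint passes its speed limit or range.

## Working session

There is one attempt and no reset: what is moved stays moved. The work goes in short steps, Python scripts to look and compute and a tool call to move; the robot and the scene stay as the last step left them, time stands still between calls to the robot, and variables do not carry over. Pictures are saved under pics/ and viewed, and the job is handed in when it is done.

Besides the shell and the picture viewer there is one more tool, called after ">>>" as name([rows], argument=value, ...), one row to a line, values as JSON. carry_out: Moves the arm, as the interface text tells. Its arguments: {"type":"object","properties":{"series":{"type":"array"},"force":{"type":"number"}},"required":["series"]}

```bash
mkdir -p pics; python3 - <<'E'
from workcell import telemetry, imaging
import cv2
print(telemetry.observe())
for n in("side","top"):
    p,d=imaging.grab_frame(n); cv2.imwrite(f"pics/{n}0.png",p)
    import numpy as np; np.savez(f"{n}0.npz",p=p,d=d)
    print(n,imaging.camera_info(n))
E
```

```text
{'clock': 0.0, 'qpos': array([-1.27015205,  0.52200678, -0.03632648,  1.59999802,  0.02119921,
        1.02111976, -0.1127905 ]), 'qd': array([-1.52662665e-03, -2.17653470e-03, -9.23130028e-04, -1.86469273e-04,
        2.05709629e-03, -5.45150873e-05, -7.00511476e-06]), 'joint_efforts': array([-2.26238262e-03, -9.27099752e+01,  1.97868124e+00, -3.69929087e+01,
        1.76414702e-02,  8.11348145e-03,  3.85943770e-05]), 'position': array([0.22641321, 0.58218191, 0.23073383]), 'tool_rot': array([-3.14044871e+00,  8.24894292e-05,  2.77074656e+00]), 'force': array([-0.35221542,  0.96720722, -0.39244275]), 'moment': array([ 0.06288099, -0.07614882, -0.01575313]), 'grip_width': 0.08550344376064076}
side {'mtx': array([[486.46345772,   0.        , 317.47685969],
       [  0.        , 486.46345772, 242.44018224],
       [  0.        ,   0.        ,   1.        ]]), 'dist_coeffs': array([-0.08806411,  0.        ,  0.        ,  0.        ,  0.        ]), 'extrinsics': array([[ 0.8513735 , -0.25836549,  0.45651992,  0.00564557],
       [-0.52396262, -0.46037762,  0.71660004, -1.00549231],
       [ 0.02502683, -0.84929366, -0.52732717,  0.68868312],
       [ 0.        ,  0.        ,  0.        ,  1.        ]])}
top {'mtx': array([[518.61629848,   0.        , 330.7045771 ],
       [  0.        , 518.61629848, 232.42075336],
       [  0.        ,   0.        ,   1.        ]]), 'dist_coeffs': array([0.00096853, 0.        , 0.        , 0.        , 0.        ]), 'extrinsics': array([[ 0.00564393, -0.98247517,  0.18630803,  0.27289514],
       [-0.99975986, -0.00159871,  0.02185564, -0.24499065],
       [-0.02117477, -0.18638664, -0.98224826,  1.11900814],
       [ 0.        ,  0.        ,  0.        ,  1.        ]])}
```

View pics/side0.png

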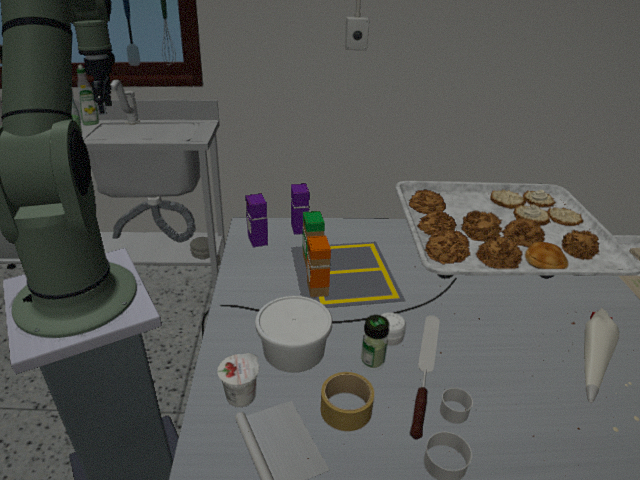

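View pics/top0.png

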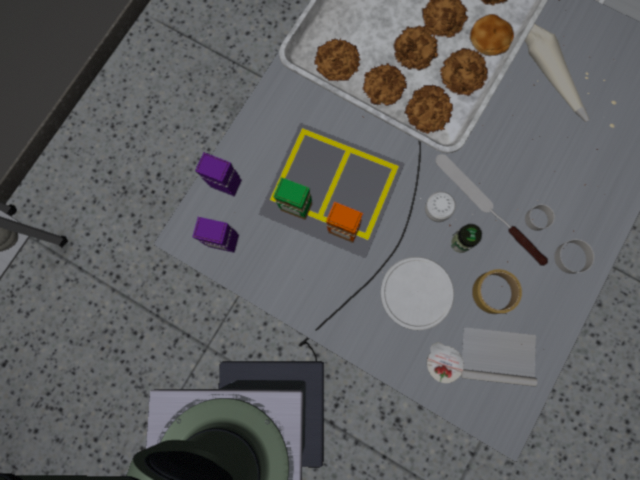

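The side view shows orange at (318,262) in front of green (313,222), and the top view shows orange's top at (345,222) at the right-hand frame, with green's at (293,197). The tape frame's corners in the top view are roughly (303,130), (404,167), (370,240) and (270,200). Next I measure these.

```bash
cat > h.py <<'E'
import numpy as np,cv2
from workcell import telemetry,imaging
from scipy.spatial.transform import Rotation as R
def ray(name,px,z):
    c=imaging.camera_info(name);T=c["extrinsics"]
    u=cv2.undistortPoints(np.array(px,float).reshape(-1,1,2),c["mtx"],c["dist_coeffs"])[:,0]
    d=np.c_[u,np.ones(len(u))]@T[:3,:3].T;o=T[:3,3]
    return o+d*((z-o[2])/d[:,2])[:,None]
def big(m):
    cs,_=cv2.findContours(m.astype(np.uint8),cv2.RETR_EXTERNAL,cv2.CHAIN_APPROX_NONE)
    return max(cs,key=cv2.contourArea)
E
python3 - <<'E'
from h import *
p=np.load("top0.npz")["p"];hsv=cv2.cvtColor(p,cv2.COLOR_BGR2HSV)
for n,(a,b) in dict(orange=((5,180,200),(16,255,255)),green=((50,150,110),(80,255,255)),yellow=((22,120,120),(33,255,255))).items():
    m=cv2.inRange(hsv,a,b); m[:, :240]=0; m[:110]=0;m[260:]=0
    m[:,440:]=0
    c=big(m)
    z=0.003 if n=="yellow" else .128
    r=cv2.minAreaRect(c); w=ray("top",cv2.boxPoints(r),z)
    rw=cv2.minAreaRect((ray("top",c,z)[:,:2]*1000).astype(np.float32))
    print(n,cv2.contourArea(c),rw); print(cv2.boxPoints(r).round(1).tolist(),w.round(4).tolist())
    cv2.imwrite(f"pics/m_{n}.png",m)
crop=cv2.resize(p[110:265,250:420],None,fx=4.5,fy=3.8*4.5/4.5);
crop=cv2.resize(p[115:260,250:420],None,fx=4,fy=4,interpolation=cv2.INTER_NEAREST);cv2.imwrite("pics/crop.png",crop)
E
```

```text
Traceback (most recent call last):
  File "h.py", line 11, in big
    return max(cs,key=cv2.contourArea)
ValueError: max() iterable argument is empty
```

```bash
cat > m.py <<'E'
from h import *
p=np.load("top0.npz")["p"];hsv=cv2.cvtColor(p,cv2.COLOR_BGR2HSV)
crop=cv2.resize(p[115:260,250:420],None,fx=4,fy=4,interpolation=cv2.INTER_NEAREST);cv2.imwrite("pics/crop.png",crop)
print(hsv[215,345],hsv[190,293],hsv[146,352-8:352+4].tolist())
for n,(a,b) in dict(orange=((5,180,185),(18,255,255)),green=((50,150,90),(80,255,255)),yellow=((22,120,120),(33,255,255))).items():
    m=cv2.inRange(hsv,a,b); m[:, :240]=0; m[:110]=0;m[260:]=0
    m[:,440:]=0
    if not m.any(): print("none",n);continue
    c=big(m)
    z=0.003 if n=="yellow" else .128
    r=cv2.minAreaRect(c); w=ray("top",cv2.boxPoints(r),z)
    rw=cv2.minAreaRect((ray("top",c,z)[:,:2]*1000).astype(np.float32))
    print(n,cv2.contourArea(c),rw); print(cv2.boxPoints(r).round(1).tolist(),w.round(4).tolist())
E
python3 m.py
```

```text
[ 13 255 171] [ 70 224 116] [[28, 255, 167], [28, 255, 165], [28, 247, 159], [28, 196, 148], [28, 166, 135], [28, 130, 124], [27, 87, 111], [28, 39, 97], [40, 9, 89], [110, 9, 87], [120, 9, 87], [114, 14, 88]]
none orange
green 553.0 ((542.2672729492188, -143.72357177734375), (58.629066467285156, 41.997684478759766), 68.71529388427734)
[[273.29998779296875, 196.39999389648438], [280.79998779296875, 177.0], [308.5, 187.6999969482422], [301.1000061035156, 207.0]] [[0.5332, -0.1091, 0.128], [0.573, -0.1229, 0.128], [0.551, -0.1785, 0.128], [0.5116, -0.1644, 0.128]]
yellow 1546.5 ((598.2221069335938, -227.04957580566406), (237.055419921875, 183.1725616455078), 67.48971557617188)
[[270.0, 199.89999389648438], [300.3999938964844, 125.4000015258789], [398.70001220703125, 165.5], [368.29998779296875, 240.0]] [[0.558, -0.0848, 0.003], [0.7331, -0.1496, 0.003], [0.6374, -0.3715, 0.003], [0.468, -0.3022, 0.003]]
```

View pics/crop.png

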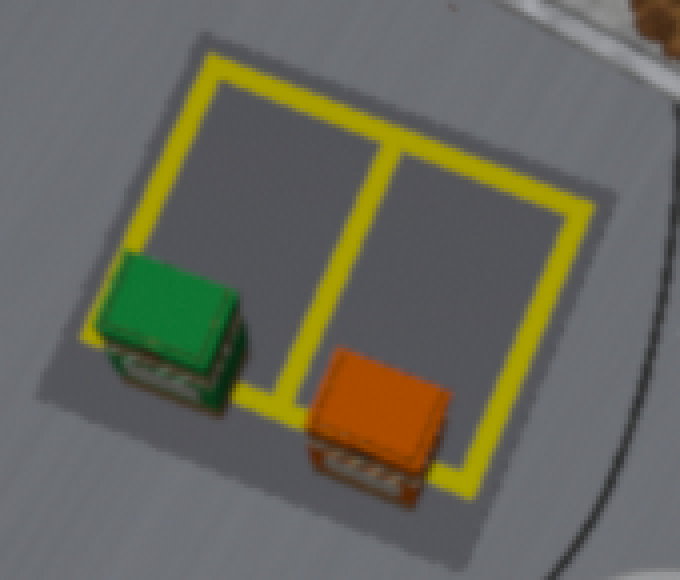

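The crop shows the mat turned about -21°. Orange stands across the near tape of the right frame and its label side faces the robot. I measure orange with a lower brightness threshold.

```bash
sed -i 's/(5,180,185)/(5,180,140)/' m.py; python3 m.py; python3 - <<'E'
from h import *
# tape outer corners from crop
cr=np.array([[207,55],[597,205],[472,500],[82,340]])/4+[250,115]-0.4
w=ray("top",cr,.003);print(w.round(4).tolist())
e=w[1]-w[0];print(np.linalg.norm(np.roll(w,-1,0)-w,axis=1))
print("yaws",[np.degrees(np.arctan2(*(a)[1::-1])) for a in (w[0]-w[3],w[1]-w[2])],[np.degrees(np.arctan2(*(a)[1::-1]))-90 for a in (w[0]-w[1],w[3]-w[2])])
p=np.load("side0.npz")["p"];cv2.imwrite("pics/sc.png",cv2.resize(p[200:310,260:410],None,fx=5,fy=5,interpolation=cv2.INTER_NEAREST))
T=R.from_euler('xyz',telemetry.observe()["tool_rot"]).as_matrix();print(T.round(3))
print(imaging.camera_info("wrist")["hand_eye"])
E
```

```text
[ 13 255 171] [ 70 224 116] [[28, 255, 167], [28, 255, 165], [28, 247, 159], [28, 196, 148], [28, 166, 135], [28, 130, 124], [27, 87, 111], [28, 39, 97], [40, 9, 89], [110, 9, 87], [120, 9, 87], [114, 14, 88]]
orange 570.5 ((492.62371826171875, -248.27015686035156), (59.7921028137207, 41.60344696044922), 67.67150115966797)
[[325.6000061035156, 220.39999389648438], [333.29998779296875, 201.10000610351562], [361.79998779296875, 212.5], [354.1000061035156, 231.8000030517578]] [[0.4847, -0.2129, 0.128], [0.5235, -0.2278, 0.128], [0.5006, -0.2836, 0.128], [0.4621, -0.2684, 0.128]]
green 553.0 ((542.2672729492188, -143.72357177734375), (58.629066467285156, 41.997684478759766), 68.71529388427734)
[[273.29998779296875, 196.39999389648438], [280.79998779296875, 177.0], [308.5, 187.6999969482422], [301.1000061035156, 207.0]] [[0.5332, -0.1091, 0.128], [0.573, -0.1229, 0.128], [0.551, -0.1785, 0.128], [0.5116, -0.1644, 0.128]]
yellow 1546.5 ((598.2221069335938, -227.04957580566406), (237.055419921875, 183.1725616455078), 67.48971557617188)
[[270.0, 199.89999389648438], [300.3999938964844, 125.4000015258789], [398.70001220703125, 165.5], [368.29998779296875, 240.0]] [[0.558, -0.0848, 0.003], [0.7331, -0.1496, 0.003], [0.6374, -0.3715, 0.003], [0.468, -0.3022, 0.003]]
[[0.726, -0.1518, 0.003], [0.6365, -0.3719, 0.003], [0.4688, -0.3008, 0.003], [0.5586, -0.085, 0.003]]
[0.23756363 0.18222521 0.23374126 0.18025024]
yaws [np.float64(-21.77313090119654), np.float64(-22.981425953954314)] [np.float64(-22.127683706497905), np.float64(-22.607691839600562)]
[[-0.932  0.362 -0.   ]
 [ 0.362  0.932 -0.001]
 [-0.    -0.001 -1.   ]]
[[-5.48346858e-04 -9.50272108e-01 -3.11420328e-01  8.03593204e-02]
 [ 9.99999648e-01 -3.23520794e-04 -7.73597149e-04  8.28639392e-04]
 [ 6.34376841e-04 -3.11420643e-01  9.50271951e-01 -1.42347322e-01]
 [ 0.00000000e+00  0.00000000e+00  0.00000000e+00  1.00000000e+00]]
```

View pics/sc.png

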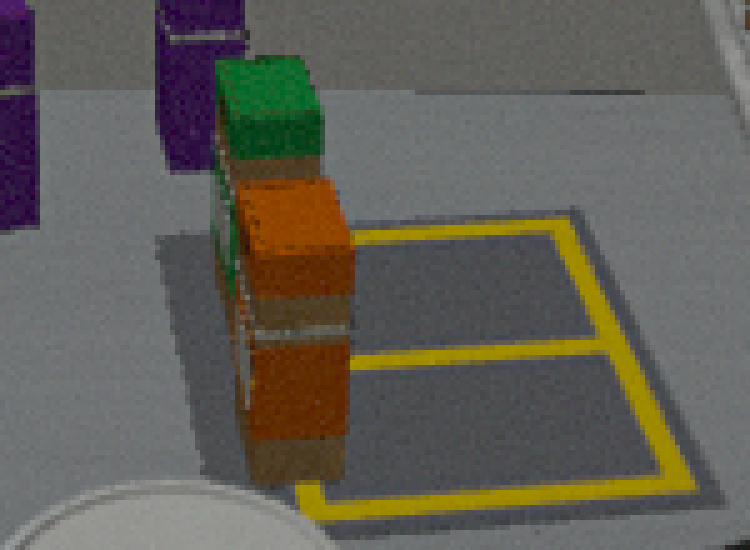

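>>> carry_out([
  [-0.035,-0.028,-0.005,0,0,0,255],
  [-0.07,-0.056,-0.01,0,0,0,255],
  [-0.105,-0.084,-0.015,0,0,0,255],
  [-0.14,-0.112,-0.02,0,0,0,255],
  [-0.175,-0.14,-0.025,0,0,0,255],
  [-0.21,-0.168,-0.03,0,0,0,255],
  [-0.245,-0.196,-0.035,0,0,0,255],
  [-0.28,-0.224,-0.04,0,0,0,255],
  [-0.315,-0.252,-0.045,0,0,0,255],
  [-0.35,-0.28,-0.05,0,0,0,255],
], force=40)

```text
clock: 1.35
position: [0.4517, 0.1933, 0.2814]
tool_rot: [-3.141, -0.0, 2.771]
force: [-0.3, 1.0, -0.5]
grip_width: 0.0
```

>>> carry_out([
  [-0.013,-0.04,0,0,0,0.0,255],
  [-0.025,-0.079,0,0,0,0.0,255],
  [-0.038,-0.119,0,0,0,0,255],
  [-0.051,-0.158,0,0,0,0,255],
  [-0.064,-0.198,0,0,0,0,255],
  [-0.076,-0.237,0,0,0,0.01,255],
  [-0.089,-0.277,0,0,0,0.02,255],
  [-0.102,-0.316,0,0,0,0.02,255],
  [-0.114,-0.356,0,0,0,0.02,255],
  [-0.127,-0.395,0,0,0,0.02,255],
])

```text
clock: 2.6
position: [0.4261, -0.2207, 0.2812]
tool_rot: [3.142, -0.0, 2.751]
force: [1.2, 1.4, 1.0]
grip_width: 0.0001
```

>>> carry_out([
  [0,0,0.04,0,0,0,255],
  [0,0,0.08,0,0,0,255],
  [0,0,0.12,0,0,0,255],
  [0,0,0.15,0,0,0,255],
  [0,0,0.17,0,0,0,255],
  [0,0,0.17,0,0,0,255],
])

```text
clock: 3.35
position: [0.4256, -0.2193, 0.1103]
tool_rot: [-3.141, -0.003, 2.751]
force: [0.1, -0.5, 0.2]
grip_width: 0.0003
```

```bash
python3 - <<'E'
from h import *
s=telemetry.observe();print(s["position"],s["tool_rot"],s["force"])
t,_=imaging.grab_frame("top");q,_=imaging.grab_frame("side")
a=cv2.resize(t[115:265,240:430],(500,400));b=cv2.resize(q[190:320,220:420],(300,200))
cv2.imwrite("pics/pre.png",np.hstack([a,cv2.copyMakeBorder(b,0,200,0,0,0)]))
cv2.imwrite("pics/side1.png",q)
E
```

```text
[ 0.42562503 -0.21927311  0.11028662] [-3.14126334e+00 -2.66058179e-03  2.75055593e+00] [ 0.05163391 -0.51038863  0.22899489]
```

View pics/pre.png

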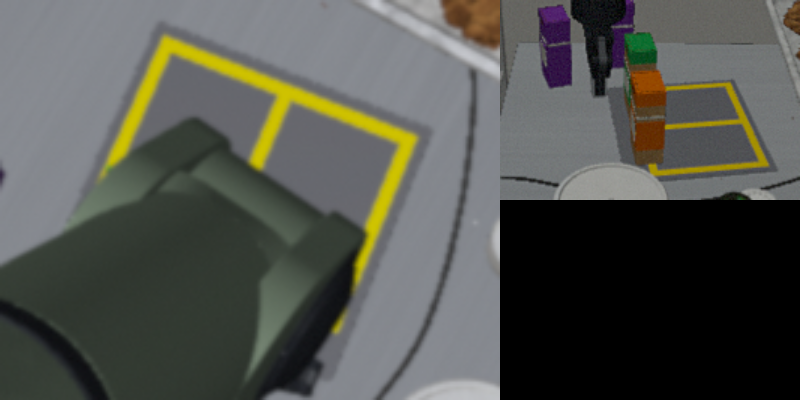

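View pics/side1.png

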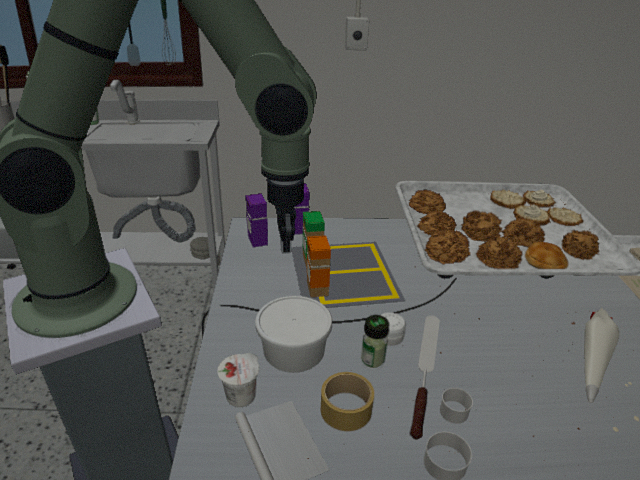

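The side view shows the shut fingers at (285,250), just behind the orange carton and level with its upper part. They are about 41 mm from the face and centred to within 1–2 mm. I start the slow push.

>>> carry_out([
  [-0.015,-0.001,0,0,0,0,255],
  [-0.028,-0.001,0,0,0,0,255],
  [-0.035,-0.001,0,0,0,0,255],
  [-0.041,-0.001,0,0,0,0,255],
  [-0.046,-0.001,0,0,0,0,255],
  [-0.051,-0.001,0,0,0,0,255],
  [-0.056,-0.001,0,0,0,0,255],
  [-0.061,-0.001,0,0,0,0,255],
])

```text
clock: 4.45
position: [0.4827, -0.2438, 0.1113]
tool_rot: [-3.142, 0.0, 2.751]
force: [-0.7, 0.1, 0.2]
grip_width: 0.0001
```

```bash
python3 - <<'E'
from h import *
s=telemetry.observe();print(s["position"],s["tool_rot"],s["force"])
q,_=imaging.grab_frame("side")
cv2.imwrite("pics/side2.png",cv2.resize(q[190:320,220:420],(800,520)))
E
```

```text
[ 0.48274314 -0.24377572  0.11131261] [-3.14155231e+00  7.48861668e-06  2.75070981e+00] [-0.67853554  0.11282154  0.150406  ]
```

View pics/side2.png

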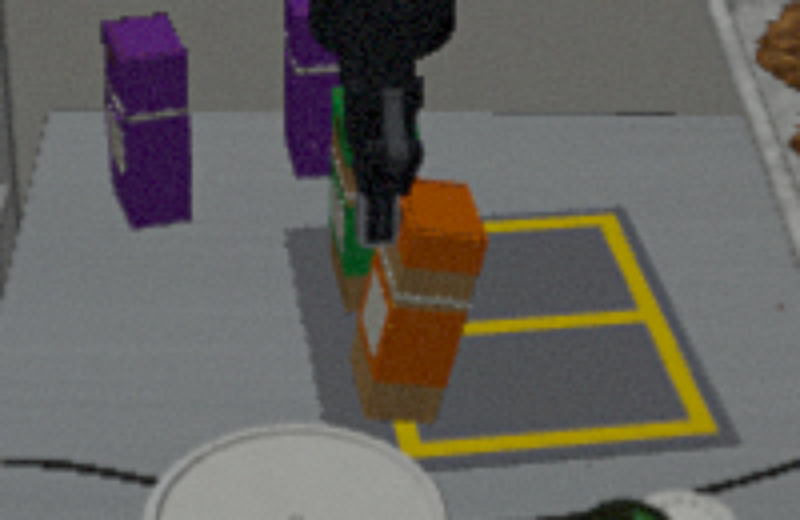

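The carton (about (420,300) in the crop) leans and pivots on its foot without sliding. I push on past the tipping point, then back off.

>>> carry_out([
  [-0.005,0,0,0,0,0,255],
  [-0.01,0,0,0,0,0,255],
  [-0.015,0,0,0,0,0,255],
  [-0.02,0,0,0,0,0,255],
  [-0.024,0,0,0,0,0,255],
  [-0.026,0,0,0,0,0,255],
  [-0.026,0,0,0,0,0,255],
  [-0.026,0,0,0,0,0,255],
])

```text
clock: 5.5
position: [0.5064, -0.2535, 0.1113]
tool_rot: [-3.142, -0.0, 2.751]
force: [-0.4, 0.5, -0.3]
grip_width: 0.0001
```

```bash
python3 - <<'E'
from h import *
s=telemetry.observe();print(s["position"],s["tool_rot"],s["force"])
q,_=imaging.grab_frame("side")
cv2.imwrite("pics/side3.png",cv2.resize(q[190:320,220:420],(800,520)))
E
```

```text
[ 0.50640965 -0.2534833   0.11130378] [-3.14156340e+00 -8.60859831e-05  2.75085060e+00] [-0.37797646  0.48804252 -0.32825055]
```

View pics/side3.png

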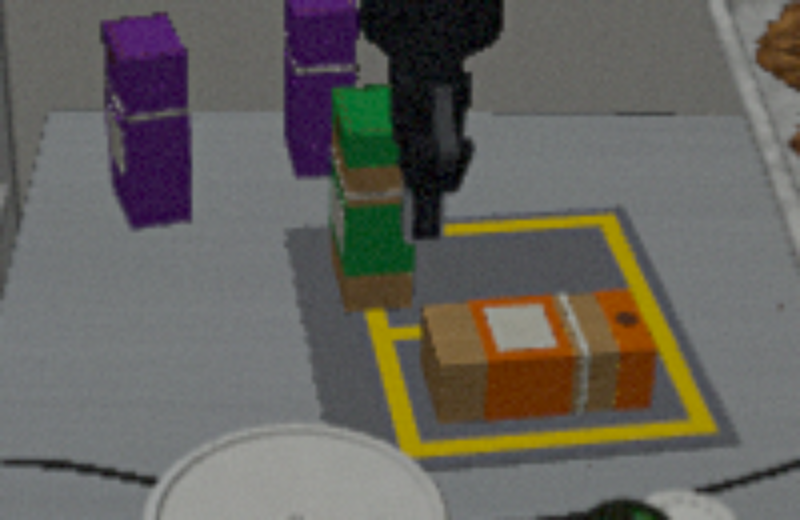

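It lies flat with the label up, inside the right frame, and green still stands. I raise and withdraw the arm, then check from the top.

>>> carry_out([
  [0,0,-0.03,0,0,0,255],
  [0,0,-0.07,0,0,0,255],
  [0,0,-0.11,0,0,0,255],
  [0,0,-0.15,0,0,0,255],
  [0.02,0.04,-0.17,0,0,0,255],
  [0.04,0.08,-0.17,0,0,0,255],
  [0.06,0.12,-0.17,0,0,0,255],
  [0.06,0.16,-0.17,0,0,0,255],
  [0.06,0.2,-0.17,0,0,0,255],
  [0.06,0.24,-0.17,0,0,0,255],
])

```text
clock: 6.8
position: [0.5427, -0.0075, 0.2815]
tool_rot: [3.141, 0.0, 2.751]
force: [0.2, -0.1, 0.2]
grip_width: 0.0001
```

>>> carry_out([
  [0,0.04,0,0,0,0,255],
  [0,0.08,0,0,0,0,255],
  [0,0.12,0,0,0,0,255],
  [0,0.16,0,0,0,0,255],
  [0,0.2,0,0,0,0,255],
  [0,0.2,0,0,0,0,255],
])

```text
clock: 7.55
position: [0.6186, 0.1794, 0.2804]
tool_rot: [3.141, -0.001, 2.755]
force: [-0.3, -0.3, -1.4]
grip_width: 0.0001
```

```bash
python3 - <<'E'
from h import *
s=telemetry.observe();print(s["position"],s["force"],s["clock"])
t,_=imaging.grab_frame("top");q,_=imaging.grab_frame("side")
cv2.imwrite("pics/top4.png",np.hstack([cv2.resize(t[115:265,250:420],(455,400)),cv2.resize(q[180:400,200:420],(345,400))]))
hsv=cv2.cvtColor(t,cv2.COLOR_BGR2HSV)
m=cv2.inRange(t,(0,0,0),(255,255,255))
m=cv2.inRange(hsv,(5,70,60),(19,255,255));m[:,:290]=0;m[:120]=0;m[260:]=0;m[:,410:]=0
m=cv2.morphologyEx(m,cv2.MORPH_CLOSE,np.ones((9,9)))
c=big(m);w=ray("top",c,.045)[:,:2]
u=np.array([.9245,-.3811]);v=np.array([.3811,.9245]);d=w-np.array([.5761,-.2792])
print("u",(d@u).min(),(d@u).max(),"v",(d@v).min(),(d@v).max())
E
```

```text
[0.61860733 0.17939676 0.28044678] [-0.25312885 -0.34399178 -1.36036552] 7.55
u -0.07378373655030386 0.06064422827830681 v -0.03651694118606014 0.02775870731142469
```

View pics/top4.png

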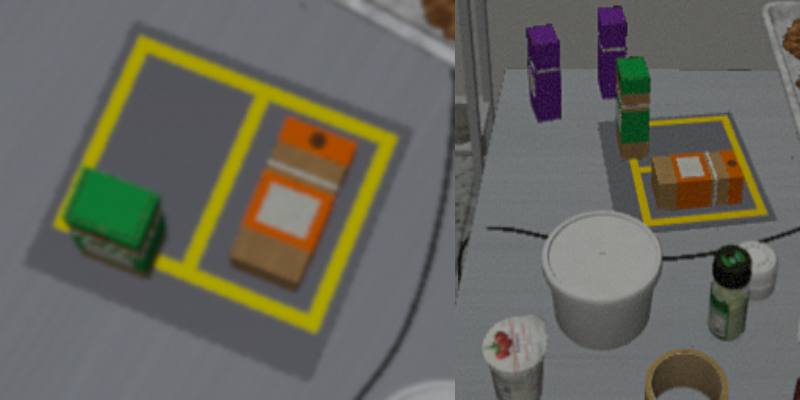

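The top view (left crop, about (295,200)) shows the orange carton flat, label up and well inside the right frame's tape. Green stands and the other things in view look unmoved.

```bash
python3 -c "
from workcell import ticket;print(ticket.job_done())"
```

```text
the job is handed in; nothing more can be done
None
```

The orange carton is tipped over and lies flat, white label up, inside the right-hand (-y) taped frame. I pushed it slowly near the top with the shut fingers until it went over, then drew the arm away and handed the job in at about 7.7 s.

- **Position:** along the frame's length the carton runs from -74 to +61 mm, and across it from -37 to +28 mm. The outer edges of the tape are at ±91 and ±62 mm, so it is clear of them on all sides.
- **Surroundings:** in the last pictures the green carton still stands, and the tub, shaker, timer and other things in view look unmoved. I judged that by eye and did not measure it.
- **Forces:** readings between moves never passed about 2 N. No check failed or disagreed.

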